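Draw the frame pallet into line with the tapered drift

TASK

The pallet of little brass frames has slid out of register on its jig, so the hole in its lug no longer sits over the hole in the bed below. Take the large tapered drift with the round wooden handle from the stand and push it down through both holes until its collar is fully home on the lug, so that the taper itself draws the pallet into line. Do not shift the pallet straight beforehand; leave the drift upright in the holes and let go.

Things in the scene. Friction and masses are not known exactly. Their poses are not given: they have to be found in the camera images.
- drift_handle (a point): Middle of the large drift's handle; z up. Wooden handle, round, 28 mm diameter, 60 long. Below: steel collar 44 diameter, 6 thick, its underside 36 mm below this point; shank 32 diameter, 22 long; taper 45 long to a blunt 8 mm tip, 103 mm below this point. 0.26-0.38 kg. Hangs upright by its collar in any one of the stand's 3 holes: lift 67 mm to free it. Site x runs along the stand's row.
- stand: Fixed open-sided plywood stand, 230 x 76 mm, top 85 mm above the bench; origin under its centre. Three 37 mm holes 75 mm apart along its x. In the other two holes hang bystanders, not needed: a straight flat-ended plug with a square handle (28 mm square, 45 long) and a thin drift with a slim round handle (16 diameter, 50 long). Which hole holds which varies.
- bed_hole (a point): Centre of the 36 mm through hole in the jig's fixed dark steel lug (90 mm square, 10 thick), at its top face, 75 mm above the bench, z up. Free space under the hole down to the bench. The jig's bed and pallet extend from the lug towards this point's +y (45 to 225 mm).
- pallet_hole (a point): Centre of the 36 mm through hole in the pallet's aluminium lug (80 mm square, 10 thick, on the bed lug), at its top face, 85 mm above the bench. The pallet, a plywood board with six brass frames (top 91 mm above the bench), slides only along bed_hole's x, 4 N friction, no spring; starts 8 to 12 mm off in +x. Drift home: handle middle 36 mm above this point.

How it is judged (in metres and radians):
On the way:
1. the drift's tip has entered the pallet's hole while the pallet is still out of line (holes more than 4 mm apart) (z of drift_handle in the frame of pallet_hole below 0.098 m and horizontal distance between drift_handle and pallet_hole below 0.025 m and horizontal distance between pallet_hole and bed_hole above 0.004 m), for 0.02 s.
At the end, for the whole second after the job is handed in: The drift stands upright (within 10 degrees) through both holes, within 10 mm of the bed hole's axis, its collar down to within 6 mm of the pallet's lug; the two holes are in line within 5 mm; the drift is released and at rest (z of drift_handle in the frame of pallet_hole below 0.042 m and horizontal distance between drift_handle and bed_hole below 0.01 m and angle between drift_handle's own z axis and vertical below 0.17 rad and horizontal distance between pallet_hole and bed_hole below 0.005 m and linear speed of drift below 0.02 m/s); the robot touches nothing.
It also fails if it takes over 35 s, if anything falls off the work surface, if the arm or the gripper's body presses on something with over 40 N, if the wrist force passes 120 N, or if a joint passes its speed limit or range.

ROBOT

A 6-joint arm with a two-finger parallel gripper is mounted at the origin on the work surface. World frame = base frame: x ahead of the robot, y to its left, z up, the work surface at z = 0. Lengths are in mm, angles in rad, forces in N, time in s.
With the tool pointing down it reaches from about 325 to 850 mm from the base axis. Payload 15.5 kg.
Tool frame: the origin (TCP) lies on the front face of the gripper's body, between the roots of the fingers; the fingertips stand 78 mm ahead of it and the grasp point (between the pads) lies 60 mm ahead of it (env.tip_extent is the distance from the TCP to the fingertips, in mm); z points along the fingers, y is the direction in which the jaws open and shut (so a half turn about z gives the same grasp; the last joint's range is limited). The gripper opens to 91 mm and grips with 3 to 60 N. Pads are 32 mm wide; open, the fingers measure 118 mm over their backs; the gripper's body (76 mm by 178 mm) begins 60 mm behind the grasp point.
Start: joints at [-1.413, 0.494, 1.345, -0, 1.302, -0.096], TCP at [156.324, -605.136, 292.215] pointing down, gripper open.
Joint ranges: [-2.91, 2.91], [-0.82, 2.16], [0.22, 2.67], [-1.22, 4.37], [0.12, 2.79], [-3.08, 3.08]. Speed limits (rad/s): [1.89, 1.89, 2.57, 3.01, 3.01, 3.01].

INTERFACE

Orientations are given as a rotation vector (axis times angle).
In Python, from station import sensors, viewer, workorder, env gives the robot as it stands.
- The arm moves only by the shell command python3 -m jog 'ROWS'. ROWS is JSON, a list of rows, each a list of 7 numbers: the shift along the tool's x, y, z in cm, then the turn, a rotation vector about the tool's x, y, z in degrees, then the gripper's target within -1 to 1 (fully open at 1, half-way at 0, shut at -1). In form: [[x, y, z, rx, ry, rz, fingers], ...]. A call has 1 to 12 rows; each row shifts and turns the commanded pose from where the row before left it, along the tool's axes as they then stand; what a row does not reach is not made up. A row lasts 1/12 s, in which the tool goes at most 41.7 mm and 7.16 degrees, less where a joint would pass 70% of its speed; a pose out of reach is approached as far as the arm can. A call is refused whole if a number of a shift passes 4.17 or a number of a turn 7.16, either way. A call with a gripper value outside its range is refused whole. The fingers move at their own pace and stop on an object; the grip force is fixed at half the most. Time passes only in rows, so rows that do not move let the fingers close. It gives the time, the measured TCP pose, the force and the opening at its end, in the units of the state.
- sensors.observe(): the state, without advancing time (a new reading comes with each control period).
- viewer.read_camera(name): name is "scene" or "top"; returns (picture, depth): 420x560x3 uint8, red, green, blue; 420x560 float32, mm along the optical axis (not along the pixel's ray), 0 where there is no reading.
- viewer.camera_params(name): a dict with "fx", "fy", "cx", "cy" (pixels), "origin" and "attitude" of the camera in the world. Camera axes: x right, y down, z forward; pixel columns grow to the right and rows downward; lengths in mm; the calibration is good to about 2 mm. A picture is of the moment at which its call begins. camera_params takes no time and is no camera call.
- workorder.close_job(): hands the job in, once; it reports no verdict.
The state is a dict: "clock": time; "joint_pos": joint angles; "qvel": joint speeds; "effort": joint torques, N m; "eef_pos": TCP position; "tool_rot": TCP orientation; "contact_force": force on the tool from outside, world axes, zero at the start; "moment": the same for the moment, N m; "gripper_width": finger opening in mm.
Only numpy, scipy, OpenCV 4.12 (cv2) and the standard library are available. Lean on these libraries where they do the work, as an engineer would, in place of code of your own. Each camera call takes 0.05 s, during which the arm holds its last target.

## Working session

There is one attempt and no reset: what is moved stays moved. The work goes in short steps, Python scripts to look and compute and a shell command to move; the robot and the scene stay as the last step left them, time stands still between calls to the robot, and variables do not carry over. Pictures are saved under pics/ and viewed, and the job is handed in when it is done.

```bash
ls; mkdir -p pics
python3 - <<'E'
from station import sensors, viewer, workorder, env
import cv2,numpy as np
print(sensors.observe())
for n in ("scene","top"):
    p,d=viewer.read_camera(n); cv2.imwrite(f"pics/{n}0.png",p[:,:,::-1]); np.savez(f"pics/{n}0.npz",p=p,d=d)
    print(n,viewer.camera_params(n))
E
```

```text
pics
{'clock': 0.0, 'joint_pos': array([-1.41351351e+00,  4.94180223e-01,  1.34612786e+00,  4.11211191e-06,
        1.30251109e+00, -9.55225371e-02]), 'qvel': array([-4.39298170e-04, -2.14524469e-03,  7.69207212e-04,  1.08969978e-03,
       -6.14436139e-05, -7.58670403e-05]), 'effort': array([ 1.02046026e-03, -8.78797388e+01, -3.81858659e+01,  7.06656603e-02,
        5.29610307e-02, -9.14385828e-05]), 'eef_pos': array([ 156.2710273 , -604.85159078,  291.64116362]), 'tool_rot': array([-3.11531238e+00, -3.95892824e-01,  5.32395966e-05]), 'contact_force': array([-0.23454866,  0.21422452, -0.31858638]), 'moment': array([ 0.01858813, -0.00168324,  0.01056718]), 'gripper_width': 90.85861932990149}
scene {'fx': 407.3660854853605, 'fy': 407.3660854853605, 'cx': 276.1708469684003, 'cy': 205.40303362774185, 'origin': array([ 963.01391427, -347.10223689,  609.93714415]), 'attitude': array([-2.05726745, -1.21517806,  0.49536914])}
top {'fx': 393.7677320615146, 'fy': 393.7677320615146, 'cx': 279.5949425312044, 'cy': 213.67512831488023, 'origin': array([379.16030352, -87.08295183, 775.81581231]), 'attitude': array([-2.17643125,  2.0370389 , -0.2138388 ])}
```

View pics/scene0.png

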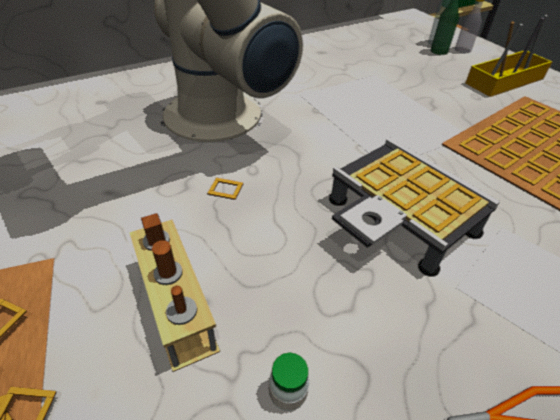

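View pics/top0.png

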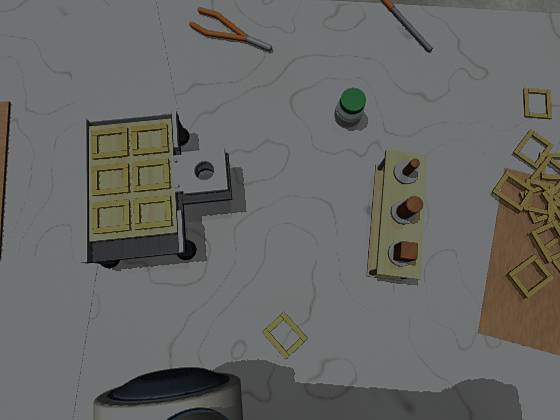

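The middle tool in the stand, at about (163,260) in scene and (410,207) in top, is the large round-handled drift. The square plug is on the robot's side and the thin drift is on the far side. The lug hole is at top (204,170) and scene (372,218). Next I'll measure these.

```bash
cat > h.py <<'E'
import numpy as np,cv2
from scipy.spatial.transform import Rotation as R
from station import viewer
def world(name,d):
    c=viewer.camera_params(name); v,u=np.mgrid[0:420,0:560]
    P=np.stack([(u-c['cx'])/c['fx']*d,(v-c['cy'])/c['fy']*d,d],-1)
    return P@R.from_rotvec(c['attitude']).as_matrix().T+c['origin']
def ray(name,u,v,z):
    c=viewer.camera_params(name); M=R.from_rotvec(c['attitude']).as_matrix()
    r=M@np.array([(u-c['cx'])/c['fx'],(v-c['cy'])/c['fy'],1]); o=c['origin']
    return o+r*(z-o[2])/r[2]
E
python3 - <<'E'
from h import *
for n,boxes in (("top",dict(stand=(365,435,145,285),lug=(185,245,145,205),drift=(390,430,190,228))),("scene",dict(stand=(125,220,205,365),lug=(330,405,195,245),drift=(148,185,238,285)))):
    z=np.load(f"pics/{n}0.npz"); p,d=z['p'],z['d']; W=world(n,d); ok=d>0
    for k,(a,b,c,e) in boxes.items():
        w=W[c:e,a:b][ok[c:e,a:b]]
        h=np.histogram(w[:,2],bins=np.arange(-10,180,6)); print(n,k,[(int(x),int(y)) for x,y in zip(h[1],h[0]) if y>8])
        band={'stand':(78,90),'lug':(79,90),'drift':(143,160)}[k]
        s=w[(w[:,2]>band[0])&(w[:,2]<band[1])]
        print('  med',np.median(s,0).round(1),'min',s.min(0).round(1),'max',s.max(0).round(1),len(s), cv2.minAreaRect(s[:,:2].astype(np.float32)))
    im=cv2.cvtColor(p,cv2.COLOR_RGB2BGR)
    a,b,c,e={'top':(180,250,140,210),'scene':(325,410,185,250)}[n]
    A=cv2.resize(im[c:e,a:b],None,fx=5,fy=5,interpolation=2)
    a,b,c,e={'top':(370,440,180,240),'scene':(130,210,230,295)}[n]
    B=cv2.resize(im[c:e,a:b],None,fx=5,fy=5,interpolation=2)
    cv2.imwrite(f'pics/{n}_lug.png',A);cv2.imwrite(f'pics/{n}_dr.png',B)
E
```

```text
top stand [(-4, 2930), (2, 1294), (8, 27), (20, 12), (26, 13), (32, 12), (44, 11), (74, 51), (80, 2647), (86, 1537), (92, 212), (98, 55), (104, 55), (110, 68), (116, 52), (122, 61), (128, 75), (134, 334), (140, 63), (146, 191), (152, 35)]
  med [ 530.2 -289.    85.3] min [ 427.1 -340.9   78.1] max [ 660.  -251.8   90. ] 3814 ((543.6107177734375, -296.85552978515625), (77.36217498779297, 230.48133850097656), 86.53868103027344)
top lug [(-4, 1235), (2, 91), (62, 33), (68, 197), (74, 555), (80, 1203), (86, 271)]
  med [596.6  63.1  84.9] min [552.6  21.2  79.2] max [644.1 105.8  88.7] 1486 ((598.7713012695312, 65.69381713867188), (81.2673110961914, 76.84551239013672), 9.748647689819336)
top drift [(-4, 190), (2, 21), (80, 495), (86, 338), (92, 70), (98, 20), (104, 22), (110, 23), (116, 16), (122, 24), (128, 23), (134, 21), (140, 22), (146, 191), (152, 35)]
  med [ 542.3 -294.9  150.7] min [ 529.8 -309.7  143.1] max [ 556.5 -282.8  153.9] 239 ((543.0023803710938, -296.2356262207031), (26.532663345336914, 26.96247673034668), 3.293618679046631)
scene stand [(-4, 7672), (2, 967), (8, 21), (
[... 374 characters left out ...]
625), (76.07710266113281, 232.123046875), 86.41805267333984)
scene lug [(-4, 1098), (2, 93), (8, 29), (14, 27), (20, 15), (62, 80), (68, 236), (74, 398), (80, 1582), (86, 174)]
  med [596.7  83.5  84.2] min [549.3  21.6  79.1] max [645.4 162.9  90. ] 1749 ((594.5924682617188, 95.23304748535156), (81.6772689819336, 138.06094360351562), 10.334053039550781)
scene drift [(-4, 24), (80, 626), (86, 324), (92, 72), (98, 87), (104, 66), (110, 50), (116, 47), (122, 53), (128, 45), (134, 56), (140, 50), (146, 227)]
  med [ 548.  -295.9  149.8] min [ 530.1 -309.4  143.1] max [ 558.4 -281.8  153. ] 263 ((545.042724609375, -295.2733154296875), (26.459667205810547, 27.732181549072266), 44.019325256347656)
```

View pics/top_lug.png

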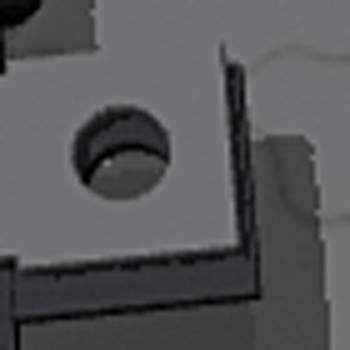

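View pics/scene_lug.png

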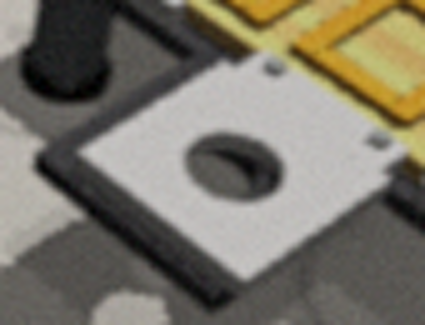

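View pics/top_dr.png

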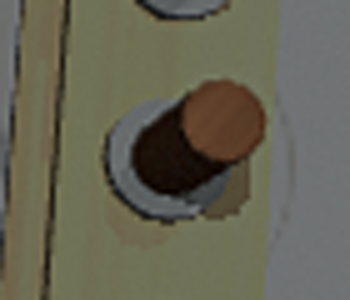

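Run:
```python
from h import *
f=lambda x,o:o+(x+.5)/5-.5
print('hole top',ray('top',f(122,180),f(152,140),85).round(1))
print('hole scene',ray('scene',f(235,325),f(167,185),85).round(1))
for nm,u,v,z in [('pl left',78,152,85),('pl bot',245,280,85),('bed left',42,158,75),('bed bot',213,295,75)]:
    print(nm,ray('scene',f(u,325),f(v,185),z).round(1))
for nm,u,v,z in [('pl br',238,247,85),('pl tr',225,70,85),('bed br',257,297,75),('bed left edge',18,318,75),('bed tr',245,65,75)]:
    print('top',nm,ray('top',f(u,180),f(v,140),z).round(1))
for nm,u,v,z in [('handle top',223,121,151)]:
    print('top',nm,ray('top',370+(u+.5)/5-.5,180+(v+.5)/5-.5,z).round(1))
# plane fit of pallet lug edge angles
z=np.load("pics/top0.npz");W=world('top',z['d'])
for n in('top','scene'):
    z=np.load(f"pics/{n}0.npz");W=world(n,z['d']);p=z['p'].astype(int)
    m=(abs(W[...,2]-85)<6)&(p.max(-1)-p.min(-1)<25)&(p.mean(-1)>(85 if n=='top' else 150))&(W[...,1]>15)&(W[...,1]<108)&(abs(W[...,0]-600)<60)
    s=W[m][:,:2].astype(np.float32);print(n,m.sum(),s.min(0),s.max(0),cv2.minAreaRect(s))
from scipy.spatial.transform import Rotation as R
print(R.from_rotvec([-3.1153,-.3959,0]).as_matrix().round(3))
```

```text
hole top [598.3  66.8  85. ]
hole scene [600.5  67.4  85. ]
pl left [567.1  21.4  85. ]
pl bot [645.2  35.6  85. ]
bed left [555.7  14.7  75. ]
bed bot [639.3  28.5  75. ]
top pl br [565.1  20.9  85. ]
top pl tr [632.5  32.   85. ]
top bed br [549.3  13.7  75. ]
top bed left edge [535.7 100.2  75. ]
top bed tr [638.7  26.4  75. ]
top handle top [ 542.6 -296.1  151. ]
top 1527 [552.10693   21.234625] [644.0518  107.99814] ((598.0928955078125, 69.9560775756836), (81.19100952148438, 85.44139862060547), 9.722923278808594)
scene 1111 [553.946     22.819912] [643.8442  107.89436] ((598.83935546875, 69.78131103515625), (80.2315902709961, 84.97478485107422), 9.078180313110352)
[[ 0.968  0.25  -0.   ]
 [ 0.25  -0.968  0.001]
 [ 0.    -0.001 -1.   ]]
```

```bash
python3 -m jog '[[3.76,-1.69,0,0,0,0,1],[3.76,-1.69,0,0,0,0,1],[3.76,-1.69,0,0,0,0,1],[3.76,-1.69,0,0,0,0,1],[3.76,-1.69,0,0,0,0,1],[3.76,-1.69,0,0,0,0,1],[3.76,-1.69,0,0,0,0,1],[3.76,-1.69,0,0,0,0,1],[3.76,-1.69,0,0,0,0,1],[3.76,-1.69,0,0,0,0,1],[3.76,-1.69,0,0,0,0,1],[3.76,-1.69,0,0,0,0,1]]'; python3 -m jog '[[0,0,0,0,0,6,1],[0,0,0,0,0,6,1],[0,0,0,0,0,6,1],[0,0,0,0,0,0,1]]'
```

```text
clock: 1.1
eef_pos: [543.7, -294.2, 292.0]
tool_rot: [-3.116, -0.396, 0.001]
contact_force: [1.6, -0.9, -0.4]
gripper_width: 91.0
clock: 1.43
eef_pos: [542.5, -295.5, 291.8]
tool_rot: [-3.139, 0.104, 0.001]
contact_force: [0.1, 0.7, -0.5]
gripper_width: 91.4
```

```bash
cat > w.py <<'E'
import sys,numpy as np
from station import sensors
from scipy.spatial.transform import Rotation as R
o=sensors.observe();M=R.from_rotvec(o['tool_rot']).as_matrix()
t=np.array([float(a) for a in sys.argv[1:4]])
print('t',round(o['clock'],2),'pos',o['eef_pos'].round(1),'F',o['contact_force'].round(1),'w',round(o['gripper_width'],1))
print('toolx yaw deg',np.degrees(np.arctan2(M[1,0],M[0,0])).round(2),'zaxis',M[:,2].round(3),'shift cm',(M.T@(t-o['eef_pos'])/10).round(2), 'q',o['joint_pos'].round(2))
E
python3 w.py 543.5 -296 185
```

```text
t 1.43 pos [ 542.5 -295.5  291.8] F [ 0.1  0.7 -0.5] w 91.4
toolx yaw deg -3.79 zaxis [-0.001  0.    -1.   ] shift cm [ 0.11  0.04 10.68] q [-0.6   0.48  1.36 -0.    1.29  1.04]
```

```bash
python3 -m jog '[[0.1,0.05,2.7,0,0,0,1],[0,0,2.7,0,0,0,1],[0,0,2.7,0,0,0,1],[0,0,2.6,0,0,0,1],[0,0,0,0,0,0,1],[0,0,0,0,0,0,0.2],[0,0,0,0,0,0,-0.2],[0,0,0,0,0,0,-1],[0,0,0,0,0,0,-1],[0,0,0,0,0,0,-1],[0,0,0,0,0,0,-1]]'; python3 w.py 543.5 -296 185
```

```text
clock: 2.35
eef_pos: [543.7, -296.6, 186.0]
tool_rot: [3.14, -0.096, 0.002]
contact_force: [0.1, -0.1, -0.8]
gripper_width: 54.1
t 2.35 pos [ 543.7 -296.6  186. ] F [ 0.1 -0.1 -0.8] w 54.1
toolx yaw deg -3.5 zaxis [ 0.001 -0.001 -1.   ] shift cm [-0.02 -0.06  0.1 ] q [-0.6   0.6   1.48  0.    1.07  1.04]
```

```bash
python3 -m jog '[[0,0,0,0,0,0,-1],[0,0,0,0,0,0,-1],[0,0,0,0,0,0,-1],[0,0,0,0,0,0,-1],[0,0,0,0,0,0,-1],[0,0,0,0,0,0,-1],[0,0,0,0,0,0,-1]]'; python3 w.py 543.5 -296 275
```

```text
clock: 2.93
eef_pos: [543.4, -296.4, 185.2]
tool_rot: [-3.14, 0.096, 0.0]
contact_force: [-0.0, 1.2, 1.4]
gripper_width: 27.4
t 2.93 pos [ 543.4 -296.4  185.2] F [-0.   1.2  1.4] w 27.4
toolx yaw deg -3.51 zaxis [-0.  0. -1.] shift cm [ 0.   -0.04 -8.98] q [-0.6   0.6   1.48  0.    1.06  1.04]
```

```bash
python3 -m jog '[[0,0,-1,0,0,0,-1],[0,0,-2.5,0,0,0,-1],[0,0,-2.5,0,0,0,-1],[0,0,-2.5,0,0,0,-1],[0,0,-2.5,0,0,0,-1],[0,0,0,0,0,0,-1],[0,0,0,0,0,0,-1]]'; python3 w.py 589.5 65.4 295
python3 - <<'E'
from h import *
for n in("scene","top"):
    p,d=viewer.read_camera(n);cv2.imwrite(f"pics/{n}1.png",p[:,:,::-1])
E
```

```text
clock: 3.52
eef_pos: [543.7, -296.7, 296.8]
tool_rot: [3.139, -0.096, 0.003]
contact_force: [-0.1, 0.5, -3.6]
gripper_width: 27.2
t 3.52 pos [ 543.7 -296.7  296.8] F [-0.1  0.5 -3.6] w 27.2
toolx yaw deg -3.52 zaxis [ 0.002 -0.002 -1.   ] shift cm [  2.35 -36.43   0.13] q [-0.6   0.48  1.36 -0.    1.3   1.04]
```

View pics/scene1.png

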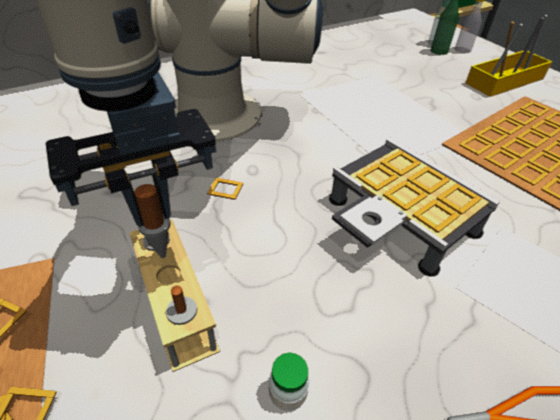

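The drift hangs upright in the jaws, with its handle at (148,205) and tip near (165,253), and the stand's middle hole is empty. I'll carry it over and turn the jaws onto the pallet's x.

```bash
python3 -m jog '[[0.2,-3.3,0,0,0,0,-1],[0.2,-3.3,0,0,0,0,-1],[0.2,-3.3,0,0,0,0,-1],[0.2,-3.3,0,0,0,0,-1],[0.2,-3.3,0,0,0,0,-1],[0.2,-3.3,0,0,0,0,-1],[0.2,-3.3,0,0,0,0,-1],[0.2,-3.3,0,0,0,0,-1],[0.25,-3.3,0,0,0,0,-1],[0.25,-3.3,0,0,0,0,-1],[0.25,-3.4,0,0,0,0,-1],[0,0,0,0,0,0,-1]]'; python3 -m jog '[[0,0,0,0,0,-6.9,-1],[0,0,0,0,0,-6.9,-1],[0,0,0,0,0,-6.9,-1],[0,0,0,0,0,-6.9,-1],[0,0,0,0,0,-6.9,-1],[0,0,0,0,0,-6.9,-1],[0,0,0,0,0,-6.9,-1],[0,0,0,0,0,-6.9,-1]]';  python3 -m jog '[[0,0,0,0,0,-6.9,-1],[0,0,0,0,0,-6.9,-1],[0,0,0,0,0,-6.9,-1],[0,0,0,0,0,-6.9,-1],[0,0,0,0,0,-6.9,-1],[0,0,0,0,0,-6.9,-1],[0,0,0,0,0,-6.9,-1],[0,0,0,0,0,0,-1],[0,0,0,0,0,0,-1]]'; python3 w.py 589.5 65.4 271
python3 - <<'E'
from h import *
for n in("scene","top"):
    p,d=viewer.read_camera(n);cv2.imwrite(f"pics/{n}2.png",p[:,:,::-1]);np.savez(f"pics/{n}2.npz",p=p,d=d)
E
```

```text
clock: 4.62
eef_pos: [588.9, 70.5, 293.7]
tool_rot: [-3.139, 0.091, 0.004]
contact_force: [-2.0, 0.1, -3.4]
gripper_width: 28.0
clock: 5.28
eef_pos: [588.6, 65.3, 293.7]
tool_rot: [-2.822, -1.377, 0.004]
contact_force: [0.2, -0.4, -3.8]
gripper_width: 27.4
clock: 6.03
eef_pos: [588.8, 65.3, 294.2]
tool_rot: [-2.023, -2.401, 0.002]
contact_force: [0.2, 0.5, -3.6]
gripper_width: 27.2
t 6.03 pos [588.8  65.3 294.2] F [ 0.2  0.5 -3.6] w 27.2
toolx yaw deg 99.76 zaxis [-0.002 -0.    -1.   ] shift cm [-0.    0.08  2.32] q [ 0.01  0.45  1.42 -0.    1.27 -0.16]
```

View pics/scene2.png

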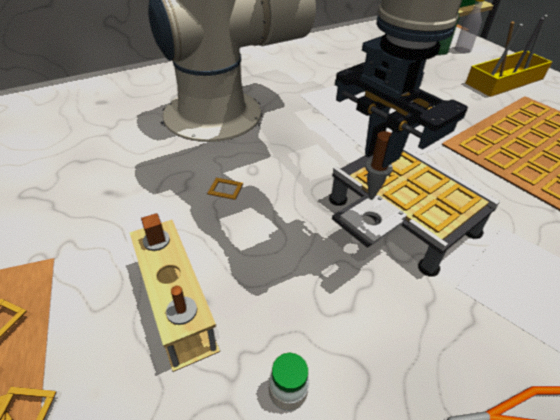

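View pics/top2.png

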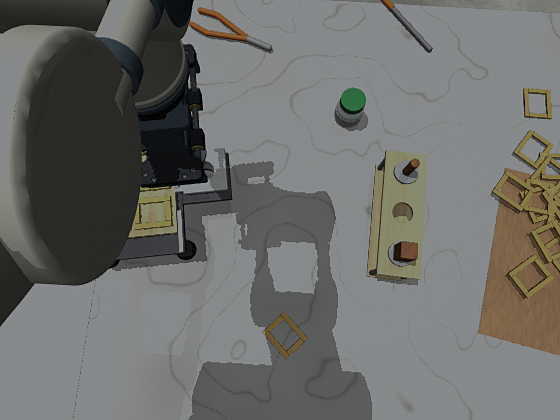

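Run:
```python
from h import *
im=cv2.imread('pics/scene2.png')
cv2.imwrite('pics/scene2z.png',cv2.resize(im[120:250,320:450],None,fx=4.5,fy=4.5,interpolation=2))
c=viewer.camera_params('scene');M=R.from_rotvec(c['attitude']).as_matrix()
def pr(P):
    q=M.T@(np.array(P)-c['origin']);return (c['fx']*q[0]/q[2]+c['cx'],c['fy']*q[1]/q[2]+c['cy'])
for P in [(588.8,65.3,127),(588.8,65.3,172),(588.8,65.3,230)]:
    u,v=pr(P);print(P,round(u,1),round(v,1),'crop',round((u+.5-320)*4.5),round((v+.5-120)*4.5))
```

```text
(588.8, 65.3, 127) 370.8 197.5 crop 231 351
(588.8, 65.3, 172) 375.6 177.9 crop 252 263
(588.8, 65.3, 230) 382.5 149.8 crop 283 136
```

View pics/scene2z.png

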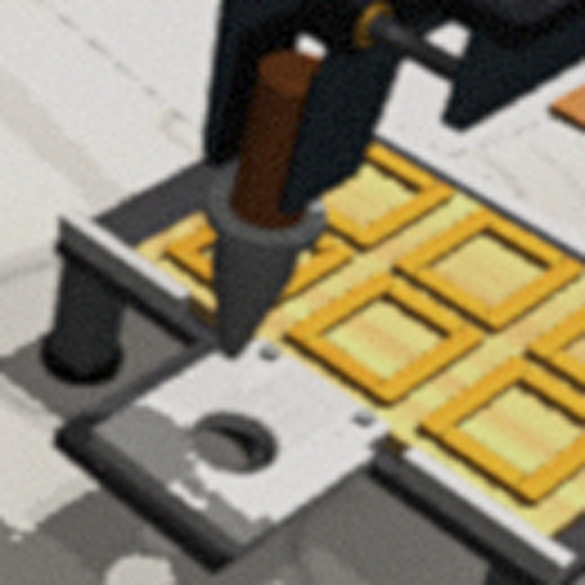

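Tip sits where predicted. The drift is over the estimated bed hole axis and about 10 mm off the pallet hole, so I'll go down in stages and watch the force.

```bash
python3 -m jog '[[0,0.07,1.4,0,0,0,-1],[0,0,1.4,0,0,0,-1],[0,0,1.3,0,0,0,-1],[0,0,0.5,0,0,0,-1],[0,0,0.5,0,0,0,-1],[0,0,0,0,0,0,-1],[0,0,0,0,0,0,-1]]'; python3 w.py 589.5 65.5 185; python3 -m jog '[[0,0,0.4,0,0,0,-1],[0,0,0.4,0,0,0,-1],[0,0,0.4,0,0,0,-1],[0,0,0,0,0,0,-1]]'; python3 w.py 589.5 65.5 185
```

```text
clock: 6.72
eef_pos: [590.1, 65.5, 244.5]
tool_rot: [2.021, 2.405, 0.0]
contact_force: [-0.0, 0.2, -2.2]
gripper_width: 27.3
t 6.72 pos [590.1  65.5 244.5] F [-0.   0.2 -2.2] w 27.3
toolx yaw deg 99.94 zaxis [ 0. -0. -1.] shift cm [ 0.01 -0.06  5.95] q [ 0.01  0.5   1.48 -0.    1.16 -0.16]
clock: 7.05
eef_pos: [589.6, 65.5, 231.4]
tool_rot: [-2.019, -2.406, 0.001]
contact_force: [-0.2, 0.3, -3.6]
gripper_width: 27.6
t 7.05 pos [589.6  65.5 231.4] F [-0.2  0.3 -3.6] w 27.6
toolx yaw deg 99.98 zaxis [-0.001 -0.    -1.   ] shift cm [ 0.   -0.    4.64] q [ 0.01  0.51  1.5   0.    1.13 -0.16]
```

```bash
python3 -m jog '[[0,0,0.4,0,0,0,-1],[0,0,0.4,0,0,0,-1],[0,0,0.4,0,0,0,-1],[0,0,0,0,0,0,-1]]'; python3 w.py 589.5 65.5 185
python3 - <<'E'
from h import *
p,d=viewer.read_camera('scene');cv2.imwrite("pics/scene3.png",cv2.resize(p[150:270,310:450,::-1],None,fx=4.5,fy=4.5,interpolation=2))
E
```

```text
clock: 7.38
eef_pos: [590.3, 65.6, 219.7]
tool_rot: [2.02, 2.406, 0.001]
contact_force: [3.5, 2.2, -5.0]
gripper_width: 27.3
t 7.38 pos [590.3  65.6 219.7] F [ 3.5  2.2 -5. ] w 27.3
toolx yaw deg 99.98 zaxis [ 0.001  0.    -1.   ] shift cm [-0.   -0.08  3.47] q [ 0.01  0.53  1.51  0.    1.1  -0.16]
```

View pics/scene3.png

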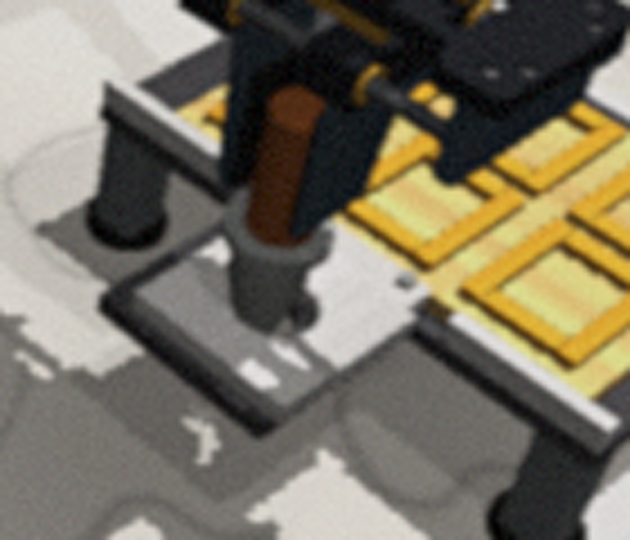

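The taper is bearing on the hole's -x edge at crop (245,310) and a gap still shows on the other side at (300,310). The side force is about 4 N, as expected. Continuing down.

```bash
python3 -m jog '[[0,0,0.35,0,0,0,-1],[0,0,0.35,0,0,0,-1],[0,0,0.35,0,0,0,-1],[0,0,0,0,0,0,-1]]'; python3 w.py 589.5 65.5 185;  python3 -m jog '[[0,0,0.35,0,0,0,-1],[0,0,0.35,0,0,0,-1],[0,0,0.35,0,0,0,-1],[0,0,0,0,0,0,-1]]'; python3 w.py 589.5 65.5 185
```

```text
clock: 7.77
eef_pos: [589.7, 65.6, 208.9]
tool_rot: [-2.019, -2.406, 0.001]
contact_force: [3.8, 2.5, -4.3]
gripper_width: 27.5
t 7.77 pos [589.7  65.6 208.9] F [ 3.8  2.5 -4.3] w 27.5
toolx yaw deg 99.98 zaxis [-0.001  0.    -1.   ] shift cm [-0.01 -0.02  2.39] q [ 0.01  0.54  1.52  0.    1.08 -0.16]
clock: 8.1
eef_pos: [589.4, 65.6, 198.4]
tool_rot: [-2.019, -2.405, 0.001]
contact_force: [3.2, 2.3, -6.4]
gripper_width: 27.2
t 8.1 pos [589.4  65.6 198.4] F [ 3.2  2.3 -6.4] w 27.2
toolx yaw deg 99.98 zaxis [-0.001  0.    -1.   ] shift cm [-0.01  0.01  1.34] q [ 0.01  0.55  1.53  0.    1.06 -0.16]
```

```bash
python3 -m jog '[[0,0,0.35,0,0,0,-1],[0,0,0.35,0,0,0,-1],[0,0,0.3,0,0,0,-1],[0,0,0,0,0,0,-1],[0,0,0,0,0,0,-1]]'; python3 w.py 589.5 65.5 185
python3 - <<'E'
from h import *
p,d=viewer.read_camera('scene');cv2.imwrite("pics/scene4.png",cv2.resize(p[150:270,310:450,::-1],None,fx=4.5,fy=4.5,interpolation=2))
E
```

```text
clock: 8.52
eef_pos: [589.3, 65.6, 188.4]
tool_rot: [-2.019, -2.405, 0.002]
contact_force: [-0.0, 4.0, -9.1]
gripper_width: 27.1
t 8.52 pos [589.3  65.6 188.4] F [-0.   4.  -9.1] w 27.1
toolx yaw deg 99.98 zaxis [-0.002  0.    -1.   ] shift cm [-0.01  0.02  0.34] q [ 0.01  0.57  1.54  0.    1.04 -0.16]
```

View pics/scene4.png

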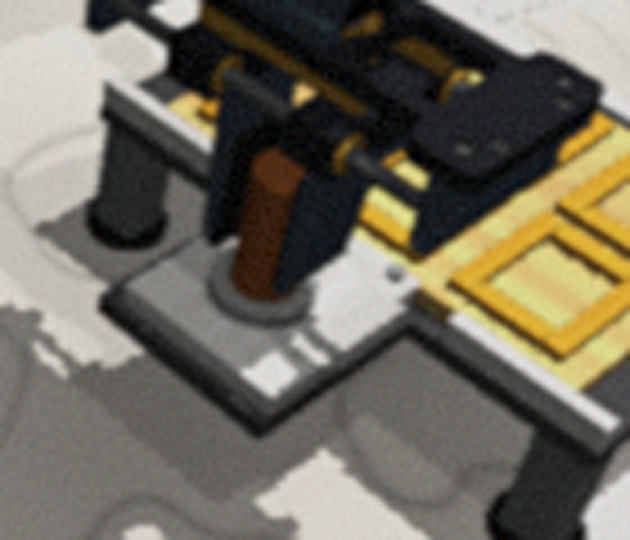

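```bash
python3 -m jog '[[0.08,0,0.1,0,0,0,-1],[0,0,0.1,0,0,0,-1],[0,0,0.1,0,0,0,-1],[0,0,0.05,0,0,0,-1],[0,0,0,0,0,0,-1],[0,0,0,0,0,0,-1]]'; python3 w.py 589.5 65.5 185
```

```text
clock: 9.07
eef_pos: [589.4, 66.2, 185.5]
tool_rot: [-2.019, -2.406, 0.001]
contact_force: [-4.7, 1.6, -2.9]
gripper_width: 27.6
t 9.07 pos [589.4  66.2 185.5] F [-4.7  1.6 -2.9] w 27.6
toolx yaw deg 99.99 zaxis [-0.001 -0.    -1.   ] shift cm [-0.07  0.    0.05] q [ 0.01  0.57  1.54 -0.    1.03 -0.16]
```

```bash
python3 -m jog '[[0,-0.05,0.05,0,0,0,-1],[0,0,0.05,0,0,0,-1],[0,0,0.05,0,0,0,-1],[0,0,0,0,0,0,-1]]'; python3 w.py 589.5 65.5 185
python3 - <<'E'
from h import *
p,d=viewer.read_camera('scene');cv2.imwrite("pics/scene5.png",cv2.resize(p[150:270,310:450,::-1],None,fx=4.5,fy=4.5,interpolation=2))
E
```

```text
clock: 9.4
eef_pos: [589.2, 66.2, 185.1]
tool_rot: [2.019, 2.406, 0.001]
contact_force: [-9.0, 0.8, 13.1]
gripper_width: 27.3
t 9.4 pos [589.2  66.2 185.1] F [-9.   0.8 13.1] w 27.3
toolx yaw deg 99.99 zaxis [ 0.001 -0.    -1.   ] shift cm [-0.08  0.01  0.01] q [ 0.01  0.57  1.54 -0.    1.03 -0.16]
```

View pics/scene5.png

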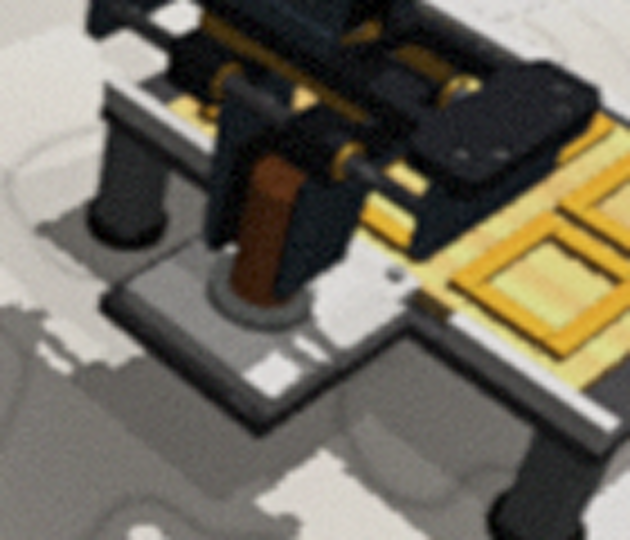

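The collar is seated: z matches the expected home height and the force has turned to +13 N upward. Now I'll release and withdraw straight up.

```bash
python3 -m jog '[[0,0,0,0,0,0,-0.2],[0,0,0,0,0,0,0],[0,0,0,0,0,0,0.3],[0,0,0,0,0,0,0.6],[0,0,0,0,0,0,0.6],[0,0,0,0,0,0,0.6],[0,0,0,0,0,0,0.6],[0,0,0,0,0,0,0.6]]'; python3 w.py 589.5 65.5 300
```

```text
clock: 10.12
eef_pos: [589.3, 66.2, 184.2]
tool_rot: [2.02, 2.406, 0.0]
contact_force: [0.1, -0.1, 0.1]
gripper_width: 72.6
t 10.12 pos [589.3  66.2 184.2] F [ 0.1 -0.1  0.1] w 72.6
toolx yaw deg 99.98 zaxis [ 0. -0. -1.] shift cm [-7.000e-02  1.000e-02 -1.158e+01] q [ 0.01  0.57  1.55 -0.    1.03 -0.16]
```

Next I'll go up and then back toward the stand side (-y, which is tool -x) so the cameras can see.

```bash
python3 -m jog '[[0,0,-1,0,0,0,0.6],[0,0,-2,0,0,0,0.6],[0,0,-3,0,0,0,0.6],[0,0,-3,0,0,0,0.6],[0,0,-3,0,0,0,0.6],[0,0,-1,0,0,0,0.6]]'; python3 -m jog '[[-3,0,0,0,0,0,0.6],[-3,0,0,0,0,0,0.6],[-3,0,0,0,0,0,0.6],[-3,0,0,0,0,0,0.6],[-3,0,0,0,0,0,0.6],[-3,0,0,0,0,0,0.6],[-3,0,0,0,0,0,0.6],[0,0,0,0,0,0,0.6],[0,0,0,0,0,0,0.6]]'
python3 - <<'E'
from h import *
for n in("scene","top"):
    p,d=viewer.read_camera(n);cv2.imwrite(f"pics/{n}6.png",p[:,:,::-1]);np.savez(f"pics/{n}6.npz",p=p,d=d)
    W=world(n,d)
    m=(d>0)&(abs(W[...,0]-590)<40)&(abs(W[...,1]-66)<40)&(W[...,2]>143)&(W[...,2]<165)
    s=W[m];print(n,len(s),np.percentile(s,[5,50,95],axis=0).round(1), cv2.minAreaRect(s[:,:2].astype(np.float32)) if len(s) else '')
    m=(d>0)&(abs(W[...,2]-85)<6)&(p.max(-1).astype(int)-p.min(-1)<25)&(p.mean(-1)>(80 if n=='top' else 140))&(W[...,1]>15)&(W[...,1]<108)&(abs(W[...,0]-595)<65)
    s=W[m][:,:2].astype(np.float32);print('lug',cv2.minAreaRect(s))
E
```

```text
clock: 10.62
eef_pos: [590.4, 66.3, 319.4]
tool_rot: [2.017, 2.403, 0.006]
contact_force: [0.6, 1.3, 0.5]
gripper_width: 73.3
clock: 11.37
eef_pos: [625.6, -142.0, 314.3]
tool_rot: [-2.022, -2.404, 0.0]
contact_force: [-0.6, 0.1, 1.1]
gripper_width: 72.6
scene 172 [[581.4  53.  143.8]
 [593.6  63.  149.5]
 [603.8  75.1 151. ]] ((591.1995239257812, 65.89317321777344), (26.30586814880371, 27.444698333740234), 27.034984588623047)
lug ((591.9208984375, 67.78362274169922), (81.2305679321289, 83.69688415527344), 9.82220458984375)Traceback (most recent call last):
  File "<stdin>", line 6, in <module>
    return _quantile_unchecked(
        a, q, axis, out, overwrite_input, method, keepdims, weights)
    return _ureduce(a,
                    func=_quantile_ureduce_func,
    ...<5 lines>...
                    overwrite_input=overwrite_input,
                    method=method)
    r = func(a, **kwargs)
    result = _quantile(arr,
                       quantiles=q,
    ...<2 lines>...
                       out=out,
                       weights=wgt)
    slices_having_nans = np.isnan(arr[-1, ...])
                                  ~~~^^^^^^^^^
IndexError: index -1 is out of bounds for axis 0 with size 0
```

View pics/scene6.png

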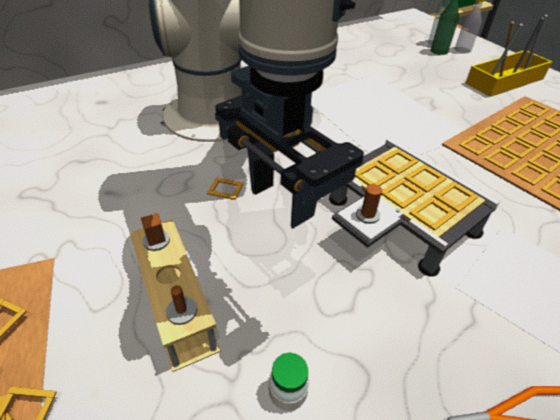

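View pics/top6.png

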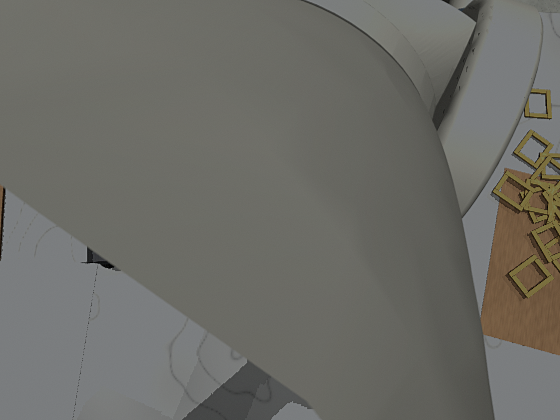

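Run:
```python
from h import *
im=cv2.imread('pics/scene6.png')
cv2.imwrite('pics/scene6z.png',cv2.resize(im[170:260,320:430],None,fx=6,fy=6,interpolation=2))
```

```text
(no output)
```

View pics/scene6z.png

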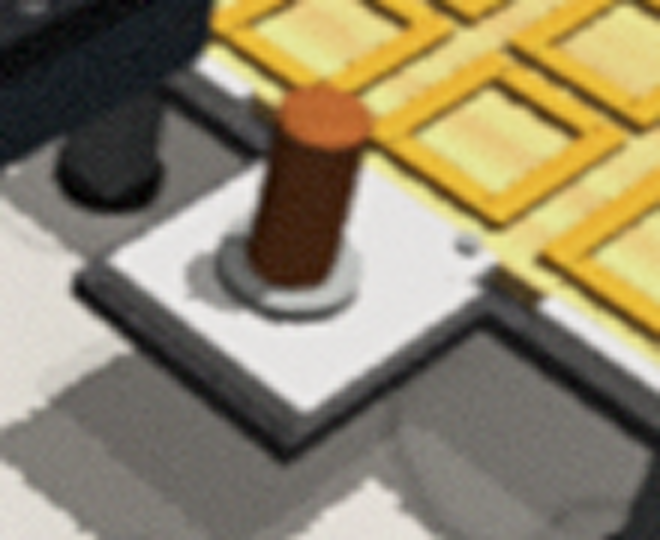

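The drift stands upright with its collar flat on the lug at crop (290,285), the handle top is at (325,118), and the gripper is clear. The bed lug now shows along both side edges of the pallet lug. Handing in.

Run:
```python
from station import workorder,sensors
print(sensors.observe()['clock'],workorder.close_job())
```

```text
the job is handed in; nothing more can be done
11.4667 None
```

The drift is home: I took the large drift from the stand's middle hole and lowered it over the bed hole's axis, leaving the pallet for the taper to draw in. I let go and handed the job in at 11.5 s; no verdict is given.

**Last checks:**
- **Out-of-line entry:** the tip was about 20 mm down the pallet's hole, with no side force yet. I put the holes about 10–11 mm apart then, from the first pictures.
- **Seating:** the tool height matched the expected home height and the force turned to 13 N upward. The last scene picture shows the drift upright with its collar flat on the lug. The handle top measures 149.5–151 mm, against 151 mm expected.
- **Alignment:** the drift is at about (591, 66) mm, within roughly 2 mm of my bed hole estimate of (589.5, 65.5). The pallet lug moved about 7 mm. That leaves a calculated 3–4 mm of misalignment, and the shank's clearance in the two 36 mm holes allows at most 4 mm.
- **Forces:** I read at most about 13 N vertical and 9 N sideways.

**Disagreed or not confirmed:**
- **Odd force reading:** the vertical force read about −9 N partway down, where I expected an upward push. I didn't explain it, and it read normally at seating.
- **Top camera:** the arm blocked it at the end, so the final check rests on the scene camera alone.

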